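# Aim the antenna lid of a wireless link terminal

### The job

Get the portable wireless terminal ready: swing its latch lever (orange knob) aside until it no longer reaches over the white antenna lid, then raise the stiff lid by its black bar until, seen from the side, it lies parallel to the orange pointer arm beside the hinge, and leave it standing there with the latch still aside. The pointer is already set, so do not shift it, and leave the other things on the bench where they are.

Things in the scene. Friction and masses are not known exactly. Their poses are not given: they have to be found in the camera images.
- terminal: Silver case of the terminal, 170 (x) x 220 (y) x 52 mm high, fixed to the bench. Origin: centre of its underside on the bench; x points from its front (nearer the robot) to the hinge side, y to its left (latch side), z up. A black ear for the latch stands out of the left side to y = 154 mm, a black bracket for the pointer out of the right side to y = -136 mm at the rear
- lid (a joint): Angle of the antenna lid, rad: 0 closed (flat), grows as its front rises, stop at 1.75. Stiff hinge along the terminal's y at the rear edge: the lid stays where it is left. Lifting it at the bar takes about 6 N. The lid is a white panel 170 x 220 x 14 mm, 0.35 kg; closed, it lies from 54 to 68 mm above the bench
- lid_hinge (a point): Point on the lid's hinge axis, middle of the lid's width, at terminal x = 85, y = 0, z = 54 mm; axes turn with the lid
- lid_bar (a point): Middle of the black pull bar in front of the lid: round bar 12 mm thick, parallel to the terminal's y, 98 mm clear between its two end arms, 39 mm clear between bar and lid edge. 215 mm from the hinge axis in the lid's plane and 7 mm above the lid's underside; 61 mm above the bench when closed. Axes turn with the lid: x along the lid from the bar to the hinge, z out of its outer face
- latch (a joint): Angle of the latch lever, rad: 0 straight across the lid (lever points to the terminal's -y), grows as the knob swings over the lid towards the front (robot side) and out to the left, clockwise seen from above; at 1.57 it points to the terminal's -x beside the lid, stop at 2.0. It blocks the lid until it is past about 1.25. Stays where it is left; light friction, about 2 N at the knob
- latch_knob (a point): Centre of the upright orange latch knob, a round pin 18 mm thick and 45 mm tall, 75 mm from the lever's vertical pivot. This point is 99.5 mm above the bench; the knob spans 77.5 to 122.5 mm. The dark lever below it is 16 mm wide and 8 mm thick
- latch_pivot (a point): Pivot of the latch lever (vertical axis) at the underside of the lever, terminal x = -30, y = 140, z = 69.5 mm
- pointer (a joint): Angle of the orange pointer arm, rad, counted as the lid's: 0 flat, grows as its tip rises. It is the angle that the lid must get. Turns stiffly, must not be shifted
- pointer_tip (a point): Tip of the orange pointer arm, a flat bar 150 mm long, 14 mm wide and 10 mm thick. It turns about the lid's hinge line, at terminal x = 85, y = -128, z = 61 mm, just right of the lid. Axes turn with it: x along the arm from the tip to its pivot
- tester: Bystander: yellow hand-held cable tester 75 x 150 mm, 44 mm high; origin under its centre
- screwdriver: Bystander: screwdriver with a blue handle, 190 mm long, lying near the front of the terminal
- antenna: Bystander: spare black rod antenna 180 mm long, 17 mm thick, lying on the bench; origin at its metal end, x along it
- tray: Bystander: blue parts tray 130 x 170 x 40 mm; origin under its centre
- mug: Bystander: white mug, 80 mm wide, 95 mm high; origin under its centre
- switchbox: Bystander: dark flat network box 120 x 160 x 30 mm; origin under its centre

How it is judged:
By the outcome, as a careful person would: the job done as asked, in the order asked, and still so for the second after the job is handed in, with the robot touching nothing.
It also fails if it takes over 48 s, if anything falls off the work surface, if the arm or the gripper's body presses on something with over 40 N, if the wrist force passes 120 N, or if a joint passes its speed limit or range.

### The arm

A 7-joint arm with a two-finger parallel gripper is mounted at the origin on the work surface. World frame = base frame: x ahead of the robot, y to its left, z up, the work surface at z = 0. Lengths are in m, angles in rad, forces in N, time in s.
With the tool pointing down it reaches from about 0.4 to 0.85 m from the base axis. Payload 10.4 kg.
Tool frame: the origin (TCP) lies between the finger pads; the fingertips stand ahead of it and the grasp point (between the pads) lies 5 mm behind it (manip.tip_extent is the z of the fingertips in the tool frame, in m); z points along the fingers, y is the line along which they close (so a half turn about z gives the same grasp; the last joint's range is limited). The gripper opens to 85 mm and grips with 20 to 120 N. Pads are 22 mm wide; open, the fingers measure 114 mm over their backs; the gripper's body (76 mm by 85 mm) begins 54 mm behind the grasp point. The pads swing forward as they close: fully open they stand 13 mm farther back than shut.
Start: joints at [-1.233, 0.332, -0.065, 1.46, 0.022, 1.35, -0.088], TCP at [0.221, 0.585, 0.245] pointing down, gripper open.
Joint ranges: [-2.6, 2.6], [-0.5, 2.12], [-1.47, 1.34], [0.16, 2.42], [-1.27, 4.41], [0.06, 2.06], [-2.6, 2.6]. Speed limits (rad/s): [2.22, 2.22, 2.79, 2.79, 3.14, 3.14, 3.14].

### API

Orientations are given as a unit quaternion [x, y, z, w].
In Python, from workcell import status, viewer, manip gives the robot as it stands.
- The arm moves only by the tool play_rows, never from a script. Its argument "plan" is one flat list of numbers, 7 for each row, row after row: the turn, a rotation vector about the tool's x, y, z in degrees, then the shift along the tool's x, y, z in m, then the opening, from 0 (shut) to 1 (fully open). In form: [ax, ay, az, dx, dy, dz, grip, ax, ay, az, dx, dy, dz, grip, ...]. A call has 1 to 20 rows; each row is the pose to reach, as a shift and turn from the pose commanded when the call began, along the tool's axes at that moment; what a row does not reach only later rows make up. A row lasts 1/8 s, in which the tool goes at most 62.5 mm and 10.7 degrees, less where a joint would pass 70% of its speed; a pose out of reach is approached as far as the arm can. A call with a gripper value outside its range is refused whole. The fingers move at their own pace and stop on an object; "squeeze" is the grip in N (left out, the last holds). Time passes only in rows, so rows that repeat a pose let the fingers close. It gives the time, the measured TCP pose, the force, the opening and the grip force at its end, in the units of the state.
- status.get_obs(): the state, without advancing time (a new reading comes with each control period).
- viewer.camera(name): name is "scene" or "side" or "wrist"; returns the picture (420x560x3 uint8, red, green, blue); there is no depth.
- viewer.camera_model(name): a dict with "fx", "fy", "cx", "cy" (pixels), "R" (3x3) and "t" (3): a world point X has camera coordinates R X + t. Camera axes: x right, y down, z forward; pixel columns grow to the right and rows downward; lengths in m; the calibration is good to about 2 mm. A picture is of the moment at which its call begins: read the wrist's pose just before it. camera_model takes no time and is no camera call; for the wrist camera it gives the pose at the moment of the call.
- manip.hand_in(): hands the job in; it is judged then, once.
The state is a dict: "clock": time; "joint_pos": joint angles; "joint_velocities": joint speeds; "tau": joint torques, N m; "position": TCP position; "ee_rot": TCP orientation; "ft_force": force on the tool from outside, world axes, zero at the start; "torque": the same for the moment, N m; "grip_width": opening from 0.0 (shut) to 1.0 (fully open); "grasp_force": force on a finger pad.
Only numpy, scipy, OpenCV 4.12 (cv2) and the standard library are available. Lean on these libraries where they do the work, as an engineer would, in place of code of your own. Each camera call takes 0.05 s, during which the arm holds its last target. There are 200 camera calls.

## Working session

There is one attempt and no reset: what is moved stays moved. The work goes in short steps, Python scripts to look and compute and a tool call to move; the robot and the scene stay as the last step left them, time stands still between calls to the robot, and variables do not carry over. Pictures are saved under pics/ and viewed, at most 10 in all, crops included, and the job is handed in when it is done.

Besides the shell and the picture viewer there is one more tool, called after ">>>" in YAML: its name, and indented under it one key for each argument. play_rows: Moves the arm, as the interface text tells. Its arguments: {"type":"object","properties":{"plan":{"type":"array","items":{"type":"number"}},"squeeze":{"type":"number"}},"required":["plan"]}

```bash
mkdir -p pics; ls; python3 - <<'E'
from workcell import status, viewer, manip
import cv2,numpy as np
o=status.get_obs(); print({k:np.round(v,3).tolist() for k,v in o.items()}, manip.tip_extent)
for n in("scene","side"):
    cv2.imwrite(f"pics/{n}0.png",cv2.resize(viewer.camera(n)[:,:,::-1],(800,600),interpolation=cv2.INTER_CUBIC))
    m=viewer.camera_model(n); print(n,{k:np.round(v,4).tolist() for k,v in m.items()})
E
```

```text
pics
{'clock': 0.0, 'joint_pos': [-1.233, 0.333, -0.065, 1.461, 0.022, 1.35, -0.089], 'joint_velocities': [-0.003, 0.0, -0.001, 0.0, 0.0, 0.0, 0.001], 'tau': [0.0, -62.545, 0.049, -39.162, 0.016, 0.01, -0.0], 'position': [0.221, 0.584, 0.244], 'ee_rot': [0.179, 0.984, -0.001, -0.0], 'ft_force': [0.272, 0.354, -0.983], 'torque': [0.001, 0.034, -0.038], 'grasp_force': 0.0, 'grip_width': 1.003} 0.014
scene {'fx': 493.2595, 'fy': 493.2595, 'cx': 287.0217, 'cy': 205.2665, 'R': [[0.7934, 0.6085, 0.0131], [0.4767, -0.608, -0.6349], [-0.3784, 0.51, -0.7725]], 't': [-0.4191, -0.2035, 1.6989]}
side {'fx': 389.0445, 'fy': 389.0445, 'cx': 278.2127, 'cy': 209.6381, 'R': [[0.9953, -0.0964, 0.0093], [-0.0644, -0.731, -0.6794], [0.0723, 0.6756, -0.7337]], 't': [-0.5173, 0.1053, 1.0403]}
```

View pics/scene0.png

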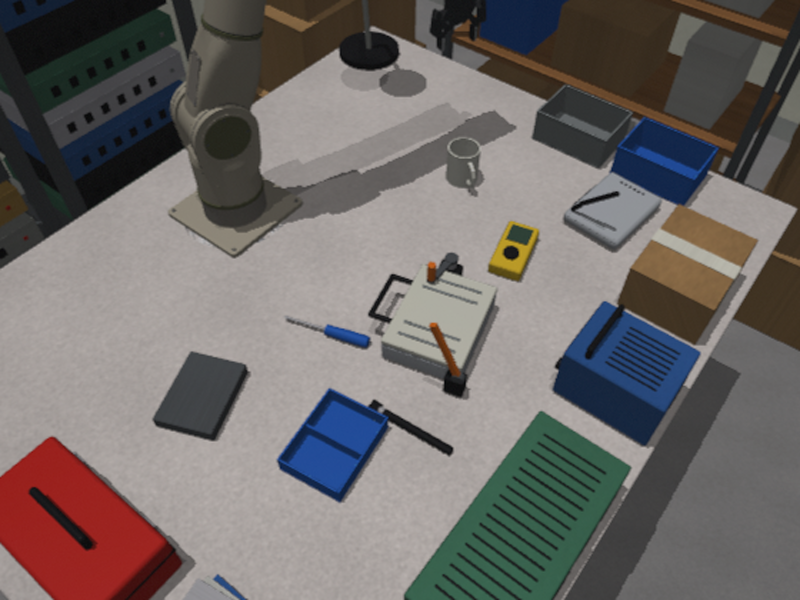

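View pics/side0.png

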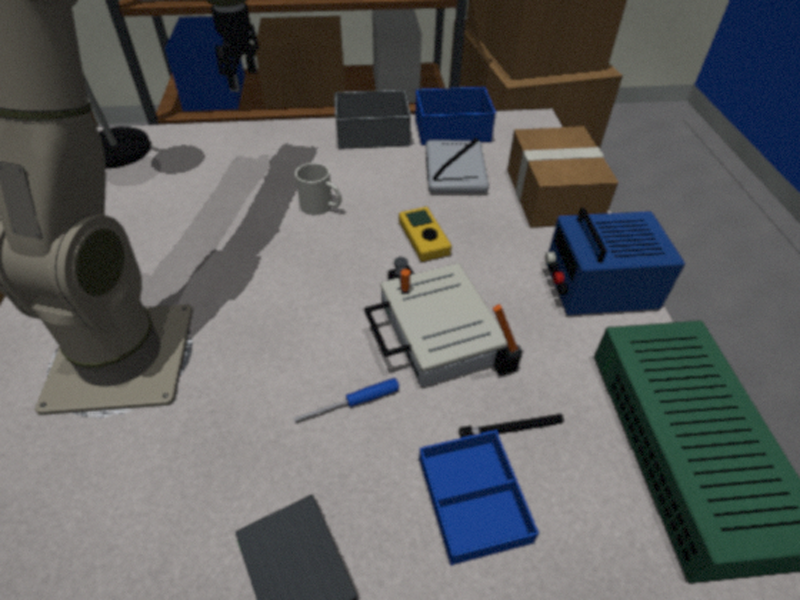

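```bash
python3 - <<'E'
from workcell import viewer
import cv2,numpy as np
for n,(x,y,w,h) in dict(scene=(250,170,120,110),side=(250,172,120,100)).items():
    a=np.mean([viewer.camera(n).astype(float) for _ in range(3)],0)[y:y+h,x:x+w,::-1]
    a=cv2.resize(np.clip(a*1.2,0,255).astype(np.uint8),None,fx=5,fy=5,interpolation=cv2.INTER_CUBIC)
    for k in range(0,w*5,100): cv2.putText(a,str(x+k//5),(k,10),0,.4,(0,0,255)); cv2.line(a,(k,0),(k,h*5),(255,160,0),1)
    for k in range(0,h*5,100): cv2.putText(a,str(y+k//5),(0,k+12),0,.4,(0,0,255)); cv2.line(a,(0,k),(w*5,k),(255,160,0),1)
    cv2.imwrite(f"pics/{n}z.png",a)
E
```

```text
(no output)
```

View pics/scenez.png

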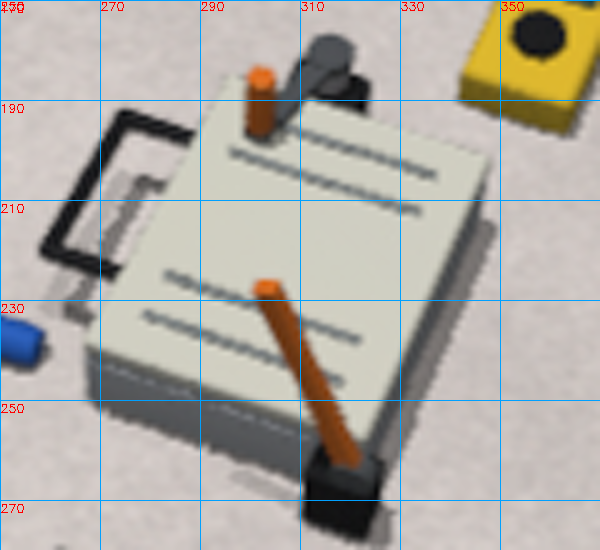

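View pics/sidez.png

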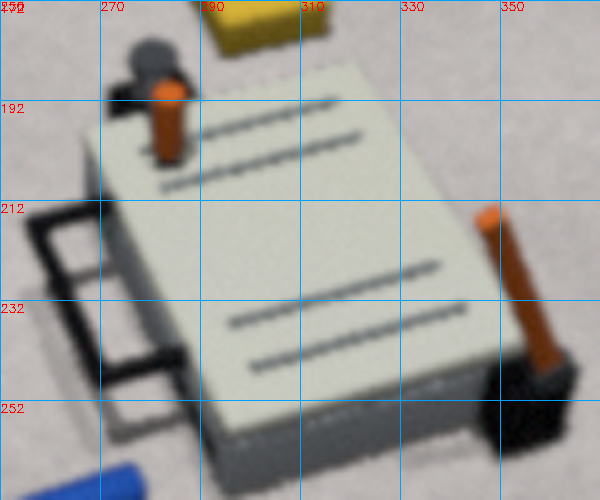

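```bash
cat > h.py <<'E'
import numpy as np
from workcell import status, viewer
from scipy.optimize import least_squares
from scipy.spatial.transform import Rotation as Ro
def proj(m,X): 
    c=np.array(m["R"])@X+m["t"]; return np.array([m["fx"]*c[0]/c[2]+m["cx"],m["fy"]*c[1]/c[2]+m["cy"]])
def T(p,X): return Ro.from_euler('z',p[2]).apply(X)+[p[0],p[1],0]
def knob(a,z): return [-.03-.075*np.sin(a),.14-.075*np.cos(a),z]
def tip(b,L=.150): return [.085-L*np.cos(b),-.128,.061+L*np.sin(b)]
def model(p): 
    return dict(fl=[-.085,.11,.068],rl=[.085,.11,.068],fr=[-.085,-.11,.068],rr=[.085,-.11,.068],kt=knob(p[3],.1225),kb=knob(p[3],.0775),tip=tip(p[4]))
E
python3 - <<'E'
from h import *
P=dict(scene=dict(fl=(296,184.5),rl=(347.5,201.5),fr=(267,239.5),kt=(302,185),kb=(302,196),tip=(303.5,227.5)),
 side=dict(fl=(267,198),rl=(320,185),fr=(296,258),kt=(284,190.5),kb=(284,203),tip=(347.5,215.5)))
M={n:viewer.camera_model(n) for n in P}
def f(p): return np.concatenate([proj(M[n],T(p,model(p)[k]))-v for n in P for k,v in P[n].items()])
r=least_squares(f,[.6,0,0,.3,.8],loss='soft_l1'); p=r.x
print(np.round(p,4),np.round(f(p).reshape(-1,2),1).tolist(),np.linalg.inv(r.jac.T@r.jac).diagonal()**.5)
np.save('p.npy',p)
o=status.get_obs();R=Ro.from_quat(o['ee_rot'])
for nm,X in dict(bar=[-.13,0,.061],hinge=[.085,0,.054],knob=knob(p[3],.0995),piv=[-.03,.14,.07],tip=tip(p[4])).items():
    print(nm,np.round(T(p,X),3))
print(R.as_matrix().round(3))
E
```

```text
[6.0420e-01 8.0000e-04 2.7040e-01 2.4540e-01 1.1598e+00] [[-1.1, 0.1], [0.7, -0.4], [-0.9, -0.4], [-0.2, 0.9], [-0.7, 0.0], [-1.0, 0.4], [-1.1, -0.6], [1.2, -2.3], [0.6, -0.1], [0.3, -0.3], [-0.1, -1.0], [0.5, -0.3]] [0.00164847 0.00138597 0.01303751 0.03166853 0.02201512]
bar [ 0.479 -0.034  0.061]
hinge [0.686 0.024 0.054]
knob [0.54  0.053 0.1  ]
piv [0.538 0.128 0.07 ]
tip [ 0.663 -0.116  0.199]
[[-0.936  0.353 -0.   ]
 [ 0.353  0.936 -0.   ]
 [-0.    -0.    -1.   ]]
```

>>> play_rows:
  plan: [5,0,0,-0.04,-0.033,-0.005,1,0,0,10,-0.08,-0.067,-0.02,1,0,0,18,-0.12,-0.1,-0.03,1,0,0,26,-0.16,-0.133,-0.04,1,0,0,34,-0.2,-0.167,-0.05,1,0,0,42,-0.24,-0.2,-0.056,1,0,0,48,-0.28,-0.233,-0.056,1,0,0,54,-0.32,-0.267,-0.056,1,0,0,54,-0.36,-0.3,-0.056,1,0,0,54,-0.4,-0.333,-0.056,1,0,0,54,-0.44,-0.367,-0.056,0.6,0,0,54,-0.47,-0.39,-0.056,0.5,0,0,54,-0.481,-0.4,-0.056,0.5,0,0,54,-0.481,-0.4,-0.056,0.5]

```text
clock: 2.15
position: [0.5294, 0.0405, 0.3012]
ee_rot: [0.607, 0.795, -0.0, -0.0]
ft_force: [-1.5, 1.3, 0.7]
grip_width: 0.5
grasp_force: 0.0
```

```bash
python3 - <<'E'
from h import *; import cv2
o=status.get_obs(); m=viewer.camera_model("wrist"); a=viewer.camera("wrist")
np.savez('w1.npz',a=a,**m); p=np.load('p.npy')
print(o['clock'],o['position'],Ro.from_quat(o['ee_rot']).as_matrix().round(3).tolist(),o['grip_width'],o['joint_pos'])
print(-np.array(m['R']).T@m['t'], np.array(m['R'])[2])
for k,X in model(p).items(): print(k,proj(m,T(p,X)).round())
cv2.imwrite("pics/w1.png",cv2.resize(a[:,:,::-1],(784,588),interpolation=cv2.INTER_CUBIC))
E
```

```text
2.15 [0.5294199  0.04052718 0.30119994] [[-0.263, 0.965, -0.0], [0.965, 0.263, 0.0], [0.0, -0.0, -1.0]] 0.5002430434072445 [-0.62724183  0.09108404  0.50234751  1.64606738 -0.04439914  1.41606266
  0.14656451]
[0.50802504 0.12228536 0.43018706] [ 0.08583581 -0.31496194 -0.94521489]
fl [262. 128.]
rl [408. 127.]
fr [266. 289.]
rr [387. 289.]
kt [295. 175.]
kb [293. 166.]
tip [368. 381.]
```

View pics/w1.png

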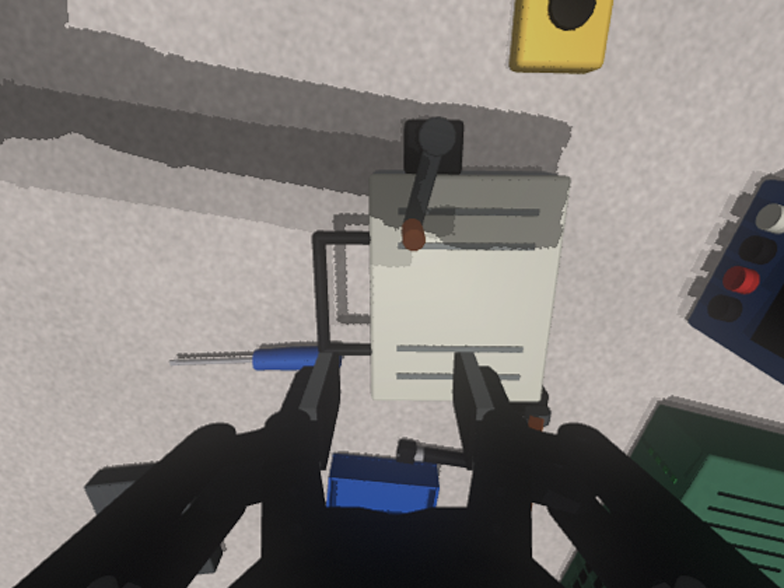

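```bash
python3 - <<'E'
from h import *
P=dict(scene=dict(fl=(296,184.5),rl=(347.5,201.5),fr=(267,239.5),kt=(302,185),kb=(302,196),tip=(303.5,227.5)),
 side=dict(fl=(267,198),fr=(296,258),kt=(284,190.5),kb=(284,203),tip=(347.5,215.5)),
 wrist=dict(fl=(265,123.6),rl=(407,127),fr=(266.4,284),kt=(295,172.5),kb=(293.5,163)))
M={n:viewer.camera_model(n) for n in P}
def f(p): return np.concatenate([(proj(M[n],T(p,model(p)[k]))-v)*(1+(n=='wrist')) for n in P for k,v in P[n].items()])
r=least_squares(f,np.load('p.npy'),loss='soft_l1'); p=r.x
print(np.round(p,4),np.round(f(p).reshape(-1,2),1).tolist(),np.linalg.inv(r.jac.T@r.jac).diagonal()**.5)
np.save('p.npy',p)
o=status.get_obs();R=Ro.from_quat(o['ee_rot'])
loc=lambda X:(R.inv().apply(T(p,X)-o['position'])*1000).round(0)
for nm,X in dict(bar=[-.13,0,.061],hinge=[.085,0,.054],piv=[-.03,.14,.07],tip=tip(p[4])).items():
    print(nm,np.round(T(p,X),3),loc(X))
for a in np.r_[p[3],np.arange(.4,1.71,.1)]: print(round(np.degrees(a-p[3])),loc(knob(a,.1)))
E
```

```text
[0.6053 0.0041 0.2586 0.2781 1.1577] [[0.4, -0.4], [2.0, -0.5], [-0.2, -1.4], [0.5, -0.0], [-0.1, -0.9], [-0.6, -0.3], [-0.4, -1.8], [0.3, -1.4], [-0.2, -1.3], [-0.5, -2.0], [0.1, -1.0], [-1.2, 3.7], [7.6, -0.2], [-0.8, 7.0], [0.0, -0.8], [0.1, 0.5]] [0.00065687 0.00037573 0.00385179 0.01044006 0.01465719]
bar [ 0.48  -0.029  0.061] [-55. -67. 240.]
hinge [0.687 0.026 0.054] [-57. 148. 247.]
piv [0.54  0.132 0.07 ] [ 84.  35. 231.]
tip [ 0.662 -0.113  0.198] [-185.   87.  103.]
0 [ 12.  14. 201.]
7 [ 15.   5. 201.]
13 [ 18.  -2. 201.]
18 [ 22.  -8. 201.]
24 [ 27. -14. 201.]
30 [ 32. -19. 201.]
36 [ 38. -24. 201.]
41 [ 44. -29. 201.]
47 [ 50. -32. 201.]
53 [ 57. -35. 201.]
59 [ 64. -38. 201.]
64 [ 72. -39. 201.]
70 [ 79. -40. 201.]
76 [ 87. -40. 201.]
81 [ 94. -39. 201.]
```

>>> play_rows:
  plan: [0,0,0,0.006,0.007,0.04,0.5,0,0,0,0.012,0.014,0.09,0.5,0,0,0,0.012,0.014,0.14,0.5,0,0,0,0.012,0.014,0.18,0.5,0,0,0,0.012,0.014,0.196,0.5,0,0,0,0.012,0.014,0.196,0.5,0,0,0,0.012,0.014,0.196,0.1,0,0,0,0.012,0.014,0.196,0.1,0,0,0,0.012,0.014,0.196,0.1,0,0,0,0.012,0.014,0.196,0.1]
  squeeze: 20

```text
clock: 3.45
position: [0.5407, 0.0562, 0.1068]
ee_rot: [0.607, 0.795, 0.001, 0.001]
ft_force: [-0.8, 0.1, 7.1]
grip_width: 0.201
grasp_force: 22.0
```

>>> play_rows:
  plan: [0,0,7,0.003,-0.009,-0.002,0.1,0,0,13,0.006,-0.016,-0.002,0.1,0,0,18,0.01,-0.022,-0.002,0.1,0,0,24,0.015,-0.028,-0.002,0.1,0,0,30,0.02,-0.033,-0.002,0.1,0,0,36,0.026,-0.038,-0.002,0.1,0,0,41,0.032,-0.043,-0.002,0.1,0,0,47,0.038,-0.046,-0.002,0.1,0,0,53,0.045,-0.049,-0.002,0.1,0,0,59,0.052,-0.052,-0.002,0.1,0,0,64,0.06,-0.053,-0.002,0.1,0,0,70,0.067,-0.054,-0.002,0.1,0,0,76,0.075,-0.054,-0.002,0.1,0,0,81,0.082,-0.053,-0.002,0.1,0,0,81,0.082,-0.053,-0.002,0.1]

```text
clock: 5.32
position: [0.4645, 0.1211, 0.107]
ee_rot: [0.978, 0.21, -0.003, -0.0]
ft_force: [-12.8, -1.9, 6.7]
grip_width: 0.201
grasp_force: 22.0
```

>>> play_rows:
  plan: [0,0,0,0,0,0,0.5,0,0,0,0,0,0,0.5,0,0,0,0,0,0,0.5,0,0,0,0,0,-0.04,0.5,0,0,0,0,0,-0.08,0.5,0,0,-9,-0.005,0.015,-0.113,0.5,0,0,-18,-0.01,0.03,-0.113,0.5,0,0,-27,-0.016,0.05,-0.113,0.5,0,0,-36,-0.022,0.065,-0.113,0.5,0,0,-45,-0.028,0.08,-0.113,0.5,0,0,-54,-0.034,0.1,-0.113,0.5,0,0,-63,-0.04,0.12,-0.113,0.5,0,0,-72,-0.044,0.13,-0.113,0.5,0,0,-81,-0.048,0.143,-0.113,0.5,0,0,-81,-0.048,0.143,-0.113,0.5]

```text
clock: 7.2
position: [0.4823, -0.0299, 0.2204]
ee_rot: [0.608, 0.794, 0.0, 0.0]
ft_force: [-0.5, -0.1, 0.3]
grip_width: 0.497
grasp_force: 0.0
```

```bash
python3 - <<'E'
from h import *; import cv2
p=np.load('p.npy'); w=dict(np.load('w1.npz'))
print('bar w1',proj(w,T(p,[-.13,0,.061])),'picked 229.5,209.5; ends',proj(w,T(p,[-.13,.055,.061])),proj(w,T(p,[-.13,-.055,.061])))
o=status.get_obs(); m=viewer.camera_model("wrist"); a=viewer.camera("wrist").copy(); b=viewer.camera("scene")
R=Ro.from_quat(o['ee_rot']);print(o['clock'],o['position'],R.as_matrix().round(3).tolist(),o['ft_force'])
loc=lambda X:(R.inv().apply(T(p,X)-o['position'])*1000).round(0)
print(loc([-.13,0,.061]),loc([.085,0,.054]))
for y in(-.055,0,.055):
    u=proj(m,T(p,[-.13,y,.061])); print(u); cv2.circle(a,tuple(int(v) for v in u),3,(255,0,255),1)
s=b[160:290,240:380]
cv2.imwrite("pics/w2.png",np.vstack([a[:,:,::-1],cv2.resize(s[:,:,::-1],(194,180))[:, :].repeat(1,0) if 0 else cv2.copyMakeBorder(cv2.resize(s[:,:,::-1],(194,180)),0,0,0,366,0)]))
E
```

```text
bar w1 [230.97817953 210.84197209] picked 229.5,209.5; ends [228.85113113 169.27062081] [232.91992261 248.79168867]
7.2 [ 0.48225321 -0.02988425  0.22040777] [[-0.262, 0.965, 0.0], [0.965, 0.262, 0.0], [-0.0, 0.0, -1.0]] [-0.46012158 -0.11108475  0.34291108]
[  1.  -2. 159.] [  0. 213. 166.]
[279.28874831 237.48910701]
[279.4132785  186.90183966]
[279.55368851 129.86379412]
```

View pics/w2.png

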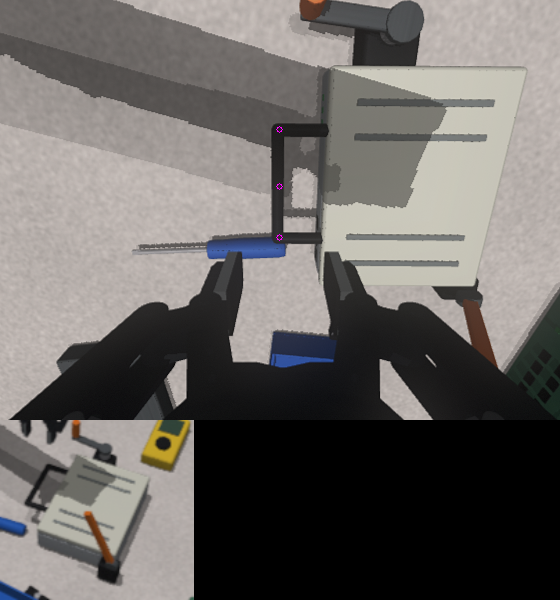

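>>> play_rows:
  plan: [0,0,0,0.001,-0.002,0.04,0.45,0,0,0,0.001,-0.002,0.09,0.45,0,0,0,0.001,-0.002,0.13,0.45,0,0,0,0.001,-0.002,0.155,0.45,0,0,0,0.001,-0.002,0.163,0.45,0,0,0,0.001,-0.002,0.163,0.45,0,0,0,0.001,-0.002,0.163,0,0,0,0,0.001,-0.002,0.163,0,0,0,0,0.001,-0.002,0.163,0,0,0,0,0.001,-0.002,0.163,0]
  squeeze: 40

```text
clock: 8.55
position: [0.4769, -0.0294, 0.0574]
ee_rot: [0.607, 0.795, -0.002, -0.003]
ft_force: [-16.8, -3.3, 14.9]
grip_width: 0.121
grasp_force: 39.1
```

```bash
python3 - <<'E'
import numpy as np
h0=np.array([-215.,7]); 
for d in [5,10,15,20,25,30,35,40,45,50,55,60,62,64,66,68]:
    t=np.radians(d);c,s=np.cos(t),np.sin(t)
    q=np.array([-215*c+7*s,215*s+7*c])-h0
    print(d,q.round(1))   # dy(+), up
E
```

```text
5 [ 1.4 18.7]
10 [ 4.5 37.2]
15 [ 9.1 55.4]
20 [15.4 73.1]
25 [23.1 90.2]
30 [ 32.3 106.6]
35 [ 42.9 122.1]
40 [ 54.8 136.6]
45 [ 67.9 150. ]
50 [ 82.2 162.2]
55 [ 97.4 173.1]
60 [113.6 182.7]
62 [120.2 186.1]
64 [127.  189.3]
66 [133.9 192.3]
68 [140.9 195. ]
```

>>> play_rows:
  plan: [0,0,0,0,-0.002,-0.019,0,0,0,0,0,0.002,-0.037,0,0,0,0,0,0.006,-0.055,0,0,0,0,0,0.012,-0.073,0,0,0,0,0,0.02,-0.09,0,0,0,0,0,0.029,-0.107,0,0,0,0,0,0.04,-0.122,0,0,0,0,0,0.052,-0.137,0,0,0,0,0,0.065,-0.15,0,0,0,0,0,0.079,-0.162,0,0,0,0,0,0.094,-0.173,0,0,0,0,0,0.111,-0.183,0,0,0,0,0,0.111,-0.183,0]

```text
clock: 10.18
position: [0.5879, -0.0002, 0.2436]
ee_rot: [0.607, 0.795, 0.001, 0.001]
ft_force: [-7.9, -2.2, 20.5]
grip_width: 0.118
grasp_force: 41.4
```

```bash
python3 - <<'E'
from h import *; import cv2
p=np.load('p.npy'); o=status.get_obs(); print(o['position'],o['ft_force'],Ro.from_quat(o['ee_rot']).as_matrix().round(3).tolist())
h=T(p,[.085,0,.054]); d=np.array(o['position'])+[0,0,.005]-h; f=np.array([np.cos(p[2]),np.sin(p[2])])
print('lid est',np.arctan2(d[2],-d[:2]@f)-np.arctan2(7,215), np.hypot(d[2],d[:2]@f))
ims=[]
for n,(x,y) in dict(scene=(250,150),side=(250,140)).items():
    a=np.mean([viewer.camera(n).astype(float) for _ in range(2)],0)[y:y+130,x:x+130,::-1]
    cv2.imwrite(f"pics/{n}3.png",a)
    a=cv2.resize(np.clip(a*1.2,0,255).astype(np.uint8),None,fx=3,fy=4,interpolation=cv2.INTER_CUBIC)
    for k in range(0,130,10): cv2.putText(a,str(x+k),(k*3,10),0,.35,(0,0,255)); cv2.line(a,(k*3,0),(k*3,520),(255,160,0),1); cv2.putText(a,str(y+k),(0,k*4+12),0,.35,(0,0,255)); cv2.line(a,(0,k*4),(390,k*4),(255,160,0),1)
    ims.append(a)
cv2.imwrite("pics/c3.png",np.hstack(ims))
E
```

```text
[ 5.87939159e-01 -1.84892382e-04  2.43612456e-01] [-7.86787813 -2.2390296  20.52853101] [[-0.263, 0.965, 0.003], [0.965, 0.263, 0.0], [-0.001, 0.003, -1.0]]
lid est 1.0520316259846527 0.22012333683117852[ WARN:0@2.067] global loadsave.cpp:1063 imwrite_ Unsupported depth image for selected encoder is fallbacked to CV_8U.
```

View pics/c3.png

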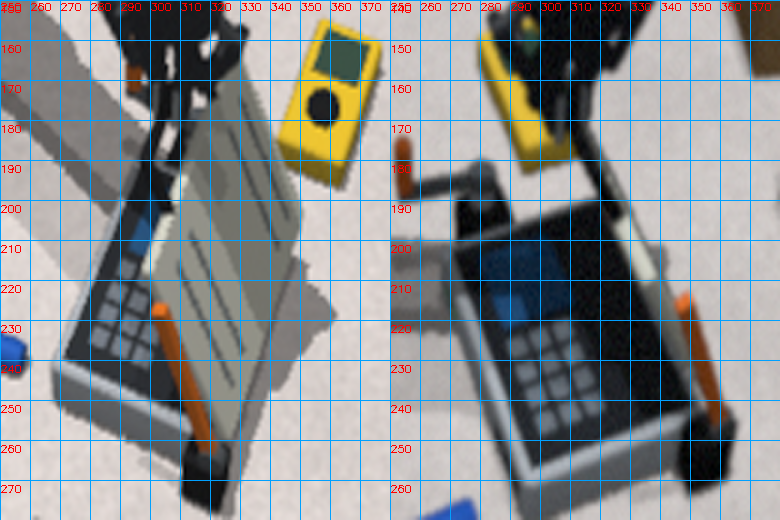

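>>> play_rows:
  plan: [0,0,0,0,0.007,-0.0035,0,0,0,0,0,0.014,-0.0065,0,0,0,0,0,0.02,-0.009,0,0,0,0,0,0.02,-0.009,0,0,0,0,0,0.02,-0.009,0]

```text
clock: 11.0
position: [0.6064, 0.0047, 0.2522]
ee_rot: [0.607, 0.795, 0.001, 0.001]
ft_force: [-7.7, -3.7, 14.9]
grip_width: 0.121
grasp_force: 41.2
```

>>> play_rows:
  plan: [0,0,0,0,0,0,0.2,0,0,0,0,0,0,0.5,0,0,0,0,0,0,0.5,0,0,0,0,0,0,0.5,0,0,0,0,0,-0.02,0.5,0,0,0,0,0,-0.05,0.5,0,0,0,0,0,-0.08,0.5,0,0,0,0,0,-0.1,0.5,0,0,0,0,0,-0.1,0.5]

```text
clock: 12.12
position: [0.6069, 0.0059, 0.3504]
ee_rot: [0.607, 0.795, 0.001, 0.001]
ft_force: [-0.0, 0.5, 0.1]
grip_width: 0.499
grasp_force: 0.0
```

```bash
python3 - <<'E'
from h import *
o=status.get_obs();R=Ro.from_quat(o['ee_rot']);print(o['clock'],o['position'],o['joint_pos'].round(2))
print((R.inv().apply(np.array([.63,-.31,.32])-o['position'])).round(3), R.as_matrix().round(3).tolist())
m=viewer.camera_model("wrist");print(m['fx'])
E
```

```text
12.125 [0.606857   0.00588061 0.35043051] [-0.69  0.31  0.8   1.37 -0.22  1.55  0.35]
[-0.311 -0.061  0.03 ] [[-0.264, 0.964, 0.002], [0.964, 0.264, 0.0], [-0.0, 0.002, -1.0]]
303.6914805477321
```

>>> play_rows:
  plan: [0,0,0,-0.05,-0.01,0,0.5,0,5,0,-0.1,-0.02,0,0.5,0,12,0,-0.15,-0.03,0,0.5,0,20,0,-0.2,-0.04,0,0.5,0,28,0,-0.25,-0.05,0,0.5,0,35,0,-0.29,-0.06,0.02,0.5,0,43,0,-0.311,-0.061,0.03,0.5,0,50,0,-0.311,-0.061,0.03,0.5,0,50,0,-0.311,-0.061,0.03,0.5,0,50,0,-0.311,-0.061,0.03,0.5]

```text
clock: 13.38
position: [0.6313, -0.2603, 0.297]
ee_rot: [0.564, 0.761, 0.178, -0.267]
ft_force: [-0.0, 0.2, -1.7]
grip_width: 0.501
grasp_force: 0.0
```

```bash
python3 - <<'E'
from h import *; import cv2
p=np.load('p.npy'); o=status.get_obs();m=viewer.camera_model("wrist"); a=viewer.camera("wrist").copy()
np.savez('w4.npz',a=a,**m); print(o['position'],(-np.array(m['R']).T@m['t']).round(3), np.array(m['R'])[2].round(2))
for n in('scene','side'): np.savez(n+'4.npz',a=np.mean([viewer.camera(n).astype(float) for _ in range(3)],0),**viewer.camera_model(n))
print(proj(m,T(p,tip(p[4]))),proj(m,T(p,tip(0,0))))
cv2.imwrite("pics/w4.png",cv2.resize(a[:,:,::-1],(784,588),interpolation=cv2.INTER_CUBIC))
E
```

```text
[ 0.63131582 -0.26033944  0.29699305] [ 0.64  -0.269  0.45 ] [-0.12  0.29 -0.95]
[364.29453818 142.48071977] [386.55796422 194.94801577]
```

View pics/w4.png

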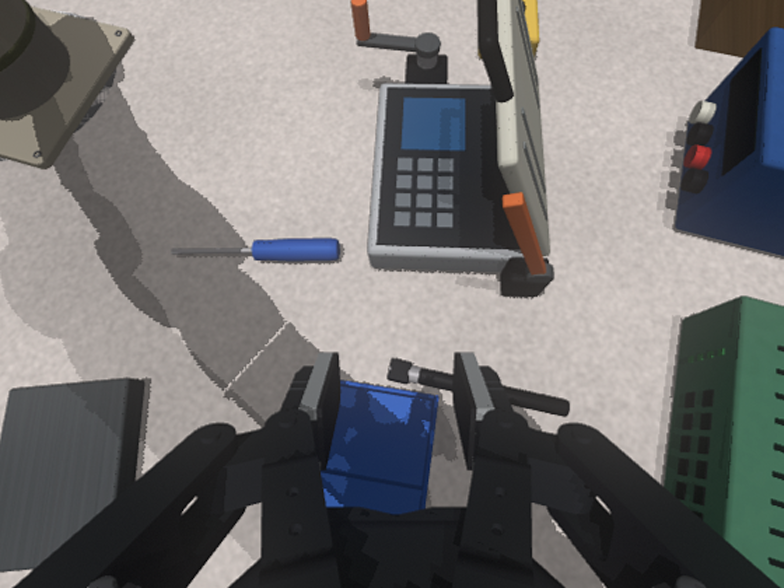

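>>> play_rows:
  plan: [0,6,0,0,0,-0.02,0.5,0,12,0,0,0,-0.04,0.5,0,20,0,-0.03,0,-0.06,0.5,0,28,0,-0.06,0,-0.06,0.5,0,28,0,-0.06,0,-0.06,0.5,0,28,0,-0.06,0,-0.06,0.5,0,28,0,-0.06,0,-0.06,0.5,0,28,0,-0.06,0,-0.06,0.5]

```text
clock: 14.72
position: [0.6406, -0.3396, 0.3153]
ee_rot: [0.606, 0.637, 0.365, -0.305]
ft_force: [1.7, 0.3, -2.3]
grip_width: 0.501
grasp_force: 0.0
```

```bash
python3 - <<'E'
from h import *; import cv2
p=np.load('p.npy'); o=status.get_obs();m=viewer.camera_model("wrist"); a=viewer.camera("wrist").copy()
np.savez('w5.npz',a=a,**m); print(o['position'],o['joint_pos'].round(2),(-np.array(m['R']).T@m['t']).round(3), np.array(m['R'])[2].round(2))
for b in(1.1,p[4],1.22): print(proj(m,T(p,tip(b))),proj(m,T(p,tip(0,0))))
for n in('w4','w5'):
    d=dict(np.load(n+'.npz')); hsv=cv2.cvtColor(d['a'],cv2.COLOR_RGB2HSV)
    k=cv2.inRange(hsv,(4,140,60),(18,255,255)); c,_=cv2.findContours(k,0,2)
    for q in c:
        if cv2.contourArea(q)>60: print(n,cv2.contourArea(q),cv2.boundingRect(q),cv2.minAreaRect(q))
x,y=[int(v) for v in proj(m,T(p,tip(p[4])))]; y0=max(0,y-90);x0=max(0,x-100)
s=cv2.resize(a[y0:y0+180,x0:x0+200,::-1],None,fx=4,fy=3.3,interpolation=cv2.INTER_CUBIC)
s=cv2.resize(a[y0:y0+150,x0:x0+200,::-1],None,fx=4,fy=4,interpolation=cv2.INTER_CUBIC); print(x0,y0)
cv2.imwrite("pics/w5.png",s)
E
```

```text
[ 0.64058677 -0.33959694  0.31525358] [ 0.99  1.18 -1.19  0.49  0.05  2.06  0.22] [ 0.628 -0.4    0.456] [ 0.08  0.61 -0.79]
[283.85442062 150.48327771] [315.46791409 206.00179777]
[290.14800855 147.61444918] [315.46791409 206.00179777]
[297.09337248 144.7942274 ] [315.46791409 206.00179777]
w4 477.5 (359, 137, 30, 56) ((372.93505859375, 165.6748504638672), (59.20497512817383, 16.171621322631836), 72.80146026611328)
w5 80.0 (286, 144, 26, 45) ((301.9123840332031, 165.22021484375), (48.352638244628906, 10.618618965148926), 58.570438385009766)
190 57
```

View pics/w5.png

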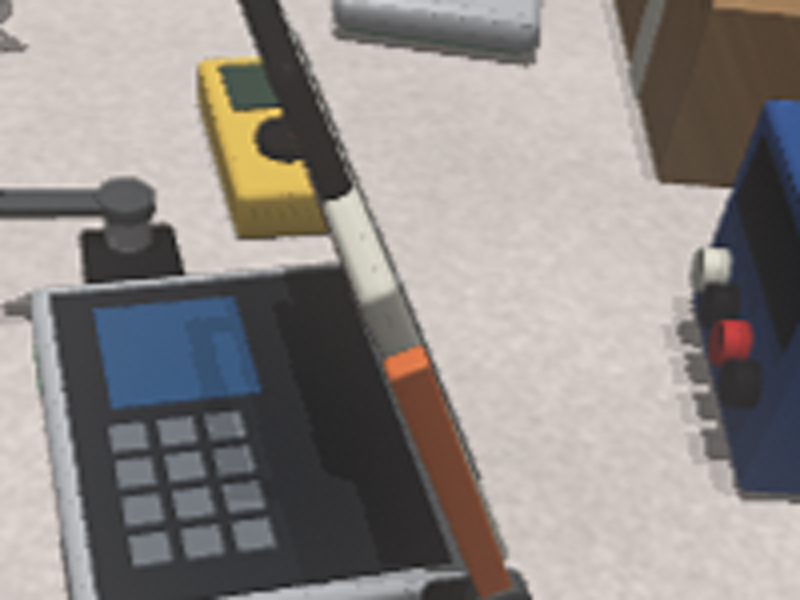

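```bash
cat > fit.py <<'E'
from h import *
p=np.load('p.npy'); W=dict(np.load('w5.npz')); W4=dict(np.load('w4.npz'))
c=lambda u,v:np.array([190+u/4,57+v/4])
def lid(t,x,z,y=-.11): return np.array([.085-x*np.cos(t)+z*np.sin(t),y,.054+x*np.sin(t)+z*np.cos(t)])
def ptr(b,x,z,y): return np.array([.085-x*np.cos(b)+z*np.sin(b),y,.061+x*np.sin(b)+z*np.cos(b)])
def line(m,A,B,q):
    a,b=proj(m,A),proj(m,B); d=(b-a)/np.linalg.norm(b-a); return d[0]*(q-a)[1]-d[1]*(q-a)[0]
def f(v,sep=False):
    t,b=v[:2]; S=lambda X:T(np.r_[p[:2]+v[2:4],p[2]+v[5]],X)+[0,0,v[4]]
    e=[proj(W,S(lid(t,.17,0)))-c(362,303),proj(W,S(lid(t,.17,.014)))-c(405,287)]
    e+=[proj(W,S(ptr(b,.15,z,y)))-c(*q) for z,y,q in[(-.005,-.121,(385,362)),(.005,-.121,(423,346)),(.005,-.135,(430,362)),(-.005,-.135,(392,380))]]
    l=[line(W,S(lid(t,.01,.014)),S(lid(t,.17,.014)),c(*q)) for q in[(480,470),(503,545)]]
    l+=[line(W,S(ptr(b,.02,-.005,-.135)),S(ptr(b,.15,-.005,-.135)),c(*q)) for q in[(477,590),(435,485)]]
    l+=[line(W,S(ptr(b,.02,.005,-.135)),S(ptr(b,.15,.005,-.135)),c(*q)) for q in[(510,590),(470,470)]]
    r=np.concatenate([np.ravel(e),l]); 
    return r if sep else np.r_[r,v[2:5]/.002,v[5]/.01]
r=least_squares(f,[1.15,1.15,0,0,0,0],x_scale=[.1,.1,.01,.01,.01,.01],loss='soft_l1');print(r.x.round(4)); print(f(r.x,1).round(1).tolist())
print(np.linalg.inv(r.jac.T@r.jac).diagonal()**.5)
C=np.linalg.inv(r.jac.T@r.jac);print('diff',r.x[1]-r.x[0],(C[0,0]+C[1,1]-2*C[0,1])**.5)
E
python3 fit.py
```

```text
[ 1.1619e+00  1.1822e+00 -7.0000e-04 -9.0000e-04 -1.2000e-03 -4.2000e-03]
[0.2, 0.0, -0.2, -0.4, 0.4, -2.0, -1.7, -1.0, -0.4, 2.5, 1.6, 1.1, 0.8, -0.7, -1.1, -1.0, 0.3, 1.3]
[0.00861681 0.01032104 0.00133215 0.00186154 0.0016658  0.00992914]
diff 0.0202995666825585 0.008262842906224333
```

```bash
sed -i 's/(-\.005,-\.121,/(-.007,-.123,/;s/(\.005,-\.121,/(.007,-.123,/;s/(\.005,-\.135,(/(.007,-.133,(/;s/(-\.005,-\.135,(/(-.007,-.133,(/;s/,-\.005,-\.135)/,-.007,-.133)/g;s/,\.005,-\.135)/,.007,-.133)/g' fit.py; python3 fit.py
```

```text
[ 1.1619e+00  1.1828e+00 -8.0000e-04 -6.0000e-04 -1.4000e-03 -3.1000e-03]
[0.2, -0.0, -0.2, -0.5, -0.6, -0.4, 0.2, -0.6, 0.7, 0.7, -0.2, 0.5, 0.8, -0.7, 0.2, 0.4, -0.9, -0.2]
[0.00828115 0.0090175  0.00128063 0.00176885 0.00165133 0.00948052]
diff 0.02089197634710871 0.007146838257587305
```

```bash
cat > rel.py <<'E'
import sys; from h import *
o=status.get_obs();R=Ro.from_quat(o['ee_rot']);t=[float(x) for x in sys.argv[1:4]]
print(o['clock'],'rotvec',(R.inv()*Ro.from_quat([.607,.795,0,0])).as_rotvec(degrees=True).round(1),'shift',R.inv().apply(np.array(t)-o['position']).round(4))
E
python3 rel.py .607 .006 .38; python3 rel.py .607 -.2 .38
```

```text
14.775 rotvec [ 11.9 -56.2 -10.1] shift [ 0.2371 -0.0235  0.2419]
14.775 rotvec [ 11.9 -56.2 -10.1] shift [ 0.1259 -0.0282  0.0686]
```

>>> play_rows:
  plan: [1.7,-8,-1.4,0.02,-0.004,0.01,0.5,3.4,-16,-2.9,0.05,-0.01,0.02,0.5,5.1,-24,-4.3,0.07,-0.016,0.04,0.5,6.8,-32,-5.8,0.1,-0.022,0.055,0.5,8.5,-40,-7.2,0.126,-0.028,0.069,0.5,10.2,-48,-8.6,0.126,-0.028,0.069,0.5,11.9,-56.2,-10.1,0.126,-0.028,0.069,0.5,11.9,-56.2,-10.1,0.126,-0.028,0.069,0.5,11.9,-56.2,-10.1,0.15,-0.027,0.105,0.5,11.9,-56.2,-10.1,0.18,-0.026,0.15,0.5,11.9,-56.2,-10.1,0.21,-0.025,0.2,0.5,11.9,-56.2,-10.1,0.237,-0.0235,0.242,0.5,11.9,-56.2,-10.1,0.237,-0.0235,0.242,0.5,11.9,-56.2,-10.1,0.237,-0.0235,0.242,0.5,11.9,-56.2,-10.1,0.237,-0.0235,0.242,0.5]

```text
clock: 16.65
position: [0.6085, -0.0023, 0.3786]
ee_rot: [0.612, 0.791, -0.001, 0.0]
ft_force: [-0.3, -0.2, -0.0]
grip_width: 0.495
grasp_force: 0.0
```

```bash
python3 rel.py .607 .0055 .252; python3 -c "
from h import *;print(status.get_obs()['position'],status.get_obs()['joint_pos'].round(2))"
```

```text
16.65 rotvec [-0.1  0.1 -0.7] shift [0.0082 0.0007 0.1266]
[ 0.60851885 -0.00234145  0.37864543] [ 0.71  0.49 -1.17  1.23  0.45  1.7  -0.1 ]
```

>>> play_rows:
  plan: [0,0,-0.7,0.004,0,0.03,0.5,0,0,-0.7,0.008,0,0.07,0.5,0,0,-0.7,0.008,0,0.1,0.5,0,0,-0.7,0.008,0,0.12,0.5,0,0,-0.7,0.008,0,0.127,0.5,0,0,-0.7,0.008,0,0.127,0.5,0,0,-0.7,0.008,0,0.127,0,0,0,-0.7,0.008,0,0.127,0,0,0,-0.7,0.008,0,0.127,0,0,0,-0.7,0.008,0,0.127,0]

```text
clock: 17.9
position: [0.6064, 0.0074, 0.2532]
ee_rot: [0.606, 0.796, -0.001, 0.002]
ft_force: [-2.8, 0.1, 6.6]
grip_width: 0.123
grasp_force: 39.0
```

>>> play_rows:
  plan: [0,0,0,0,0.002,-0.001,0,0,0,0,0,0.004,-0.002,0,0,0,0,0,0.004,-0.002,0,0,0,0,0,0.004,-0.002,0]

```text
clock: 18.4
position: [0.6096, 0.0082, 0.2545]
ee_rot: [0.606, 0.796, -0.002, 0.001]
ft_force: [-5.4, -1.7, 4.0]
grip_width: 0.122
grasp_force: 39.1
```

>>> play_rows:
  plan: [0,0,0,0,0,0,0.2,0,0,0,0,0,0,0.5,0,0,0,0,0,0,0.5,0,0,0,0,0,0,0.5,0,0,0,0,0,-0.02,0.5,0,0,0,0,0,-0.05,0.5,0,0,0,0,0,-0.09,0.5,0,0,0,0,0,-0.12,0.5,0,0,0,-0.05,-0.01,-0.12,0.5,0,0,0,-0.1,-0.015,-0.12,0.5,0,0,0,-0.15,-0.02,-0.12,0.5,0,0,0,-0.2,-0.03,-0.12,0.5,0,0,0,-0.2,-0.03,-0.12,0.5]

```text
clock: 20.02
position: [0.6341, -0.1975, 0.3752]
ee_rot: [0.609, 0.793, -0.001, 0.001]
ft_force: [0.3, 0.3, -0.1]
grip_width: 0.501
grasp_force: 0.0
```

```bash
python3 - <<'E'
from h import *
o=status.get_obs();R=Ro.from_quat(o['ee_rot']); w=np.load('w5.npz')
# pose to reach for the earlier view
g=np.array([.6406,-.3396,.3153]);Q=Ro.from_quat([.606,.637,.365,-.305])
print(o['clock'],o['position'],(R.inv()*Q).as_rotvec(degrees=True).round(1),R.inv().apply(g-o['position']).round(3))
E
```

```text
20.025 [ 0.63406495 -0.1974656   0.37519177] [-12.4  55.7  11.1] [-0.139 -0.03   0.06 ]
```

>>> play_rows:
  plan: [-1.8,8,1.6,-0.03,-0.006,0.01,0.5,-3.6,16,3.2,-0.06,-0.012,0.02,0.5,-5.4,24,4.8,-0.09,-0.018,0.03,0.5,-7.1,32,6.4,-0.12,-0.024,0.04,0.5,-8.9,40,8,-0.139,-0.03,0.06,0.5,-10.6,48,9.5,-0.139,-0.03,0.06,0.5,-12.4,55.7,11.1,-0.139,-0.03,0.06,0.5,-12.4,55.7,11.1,-0.139,-0.03,0.06,0.5,-12.4,55.7,11.1,-0.139,-0.03,0.06,0.5]

```text
clock: 21.15
position: [0.6427, -0.3333, 0.3167]
ee_rot: [0.603, 0.641, 0.363, -0.305]
ft_force: [-0.2, -0.3, -0.2]
grip_width: 0.501
grasp_force: 0.0
```

```bash
python3 - <<'E'
from h import *; import cv2
p=np.load('p.npy'); o=status.get_obs();m=viewer.camera_model("wrist"); a=np.mean([viewer.camera("wrist").astype(float) for _ in range(3)],0).astype(np.uint8)
np.savez('w6.npz',a=a,**m); print(o['clock'],o['position'],(-np.array(m['R']).T@m['t']).round(3), np.array(m['R'])[2].round(2))
x,y=[int(v) for v in proj(m,T(p,tip(1.18)))]; x0=x-55;y0=y-35; print(x,y,x0,y0)
s=cv2.resize(a[y0:y0+100,x0:x0+130,::-1],None,fx=6,fy=6,interpolation=cv2.INTER_CUBIC)
s=np.clip(s*1.3,0,255).astype(np.uint8)
for k in range(0,130,10): cv2.putText(s,str(x0+k),(k*6,9),0,.35,(0,0,255)); cv2.putText(s,str(y0+k),(0,k*6+4),0,.35,(0,0,255))
cv2.imwrite("pics/w6.png",s)
E
```

```text
21.15 [ 0.64270097 -0.33333878  0.31669343] [ 0.63  -0.394  0.457] [ 0.07  0.61 -0.79]
292 150 237 115
```

View pics/w6.png

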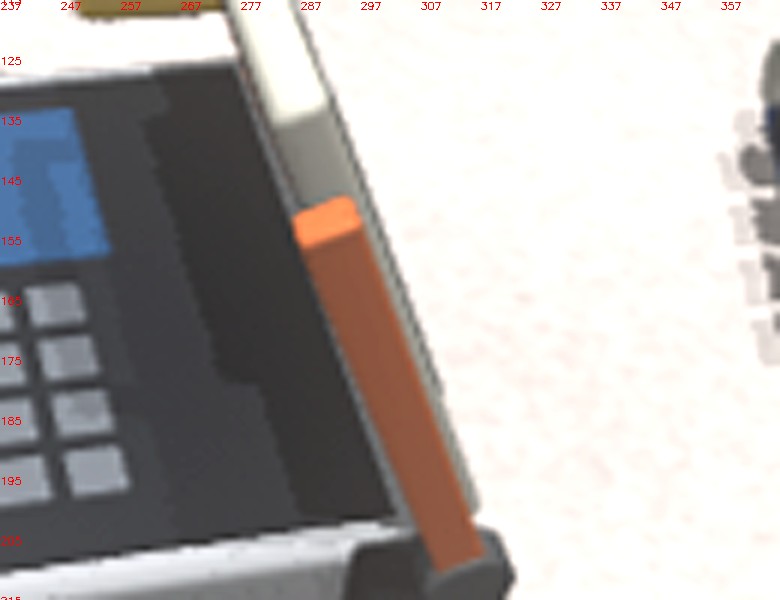

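```bash
python3 - <<'E'
import numpy as np
a=np.load('w6.npz')['a'].astype(int)
for y in(138,145,165,175,185,192):
    print(y); 
    for x in range(272,322):
        r,g,b=a[y,x]; print(f"{x}:{r},{b}",end=' ') if abs(a[y,x]-a[y,x-1]).sum()>24 else None
    print()
E
```

```text
138
280:67,66 281:87,85 282:79,70 283:90,81 294:97,91 295:138,132 296:202,189 297:214,200 
145
283:83,84 285:78,69 286:89,81 297:98,94 298:190,178 299:210,197 
165
290:72,51 291:96,48 302:120,93 303:122,114 304:99,94 305:140,133 306:195,183 307:206,192 
175
294:82,71 295:97,55 306:120,101 307:123,116 308:101,96 309:179,168 310:205,191 
185
297:64,65 298:84,84 299:94,60 300:105,47 309:117,69 310:116,103 311:123,116 312:180,169 313:200,188 
192
284:45,45 300:83,85 302:95,59 303:106,47 312:118,82 313:117,106 314:143,134 315:199,187 316:210,197
```

```bash
cat > fit6.py <<'E'
exec(open('fit.py').read().split('def f(')[0])
W=dict(np.load('w6.npz')); c=lambda u,v:np.array([237+u/6-.42,115+v/6-.42])
I=[(280.3,138),(283,145),(289.6,165),(293.6,175),(297.3,185),(299.9,192)]
O=[(303.5,165),(307.5,175)]; S_=[(295.3,138),(297.6,145),(305.4,165),(308.7,175),(311.8,185),(314.4,192)]
PL=[(290.7,165),(294.7,175),(298.8,185),(301.7,192)]; PR=[(301.7,165),(305.7,175),(309.6,185),(312.2,192)]
def f(v,sep=False):
    t,b=v[:2]; S=lambda X:T(np.r_[p[:2]+v[2:4],p[2]+v[5]],X)+[0,0,v[4]]
    L=lambda z,y=-.11:(S(lid(t,.02,z,y)),S(lid(t,.17,z,y))); P=lambda z,y:(S(ptr(b,.03,z,y)),S(ptr(b,.15,z,y)))
    e=[proj(W,S(lid(t,.17,0)))-c(272,126),proj(W,S(lid(t,.17,.014)))-c(327,105)]
    e+=[proj(W,S(ptr(b,.15,z,y)))-c(*q) for z,y,q in[(-.007,-.123,(293,218)),(.007,-.123,(350,197)),(.007,-.133,(362,232)),(-.007,-.133,(304,247))]]
    l=[line(W,*L(0),np.array(q)) for q in I]+[line(W,*L(.014),np.array(q)) for q in O]
    l+=[line(W,*P(-.007,-.133),np.array(q)) for q in PL]+[line(W,*P(.007,-.133),np.array(q)) for q in PR]
    r=np.concatenate([np.ravel(e),l]); 
    return r if sep else np.r_[r/.5,v[2:5]/.002,v[5]/.006]
r=least_squares(f,[1.17,1.17,0,0,0,0],x_scale=[.1,.1,.01,.01,.01,.01],loss='soft_l1');print(r.x.round(4)); print(f(r.x,1).round(1).tolist())
C=np.linalg.inv(r.jac.T@r.jac);print('diff',r.x[1]-r.x[0],(C[0,0]+C[1,1]-2*C[0,1])**.5,C.diagonal()**.5)
E
python3 fit6.py
```

```text
[ 1.1673  1.1909 -0.0025 -0.0015 -0.0016 -0.0013]
[-2.0, 1.0, -0.7, 0.1, -0.3, 0.0, 0.6, -0.6, 0.8, -0.9, -0.1, 0.8, -0.2, -0.6, -2.5, -2.8, -3.5, -3.9, 0.3, 0.4, 0.2, 0.2, 0.2, 0.3, -0.4, 0.0, 0.4, 0.5]
diff 0.023566355511910775 0.003963302052556012 [0.00653891 0.00725312 0.00105219 0.00204321 0.00180621 0.00605205]
```

```bash
cat > fit7.py <<'E'
exec(open('fit6.py').read().split('def f(')[0])
LC=(np.array(I)+np.array(S_))/2; PC=(np.array(PL)+np.array(PR))/2
def f(v,sep=False):
    t,b=v[:2]; S=lambda X:T(np.r_[p[:2]+v[2:4],p[2]+v[5]],X)+[0,0,v[4]]
    L=(S(lid(t,.02,.007)),S(lid(t,.17,.007))); P=(S(ptr(b,.03,0,-.133)),S(ptr(b,.15,0,-.133)))
    e=[proj(W,S(lid(t,.17,.007)))-c(299.5,115.5),proj(W,S(ptr(b,.15,0,-.128)))-c(327,223.5)]
    l=[line(W,*L,q) for q in LC]+[line(W,*P,q) for q in PC]
    r=np.concatenate([np.ravel(e),l]); 
    return r if sep else np.r_[r/.5,v[2:5]/.002,v[5]/.006]
r=least_squares(f,[1.17,1.17,0,0,0,0],x_scale=[.1,.1,.01,.01,.01,.01]);print(r.x.round(4)); print(f(r.x,1).round(1).tolist())
C=np.linalg.inv(r.jac.T@r.jac);print('diff',r.x[1]-r.x[0],(C[0,0]+C[1,1]-2*C[0,1])**.5,C.diagonal()**.5)
# parallel prediction: distance (px) of pointer centre line from lid centre line at tip / low end, for diff 0
v=r.x.copy(); v[1]=v[0]; print('if parallel',f(v,1).round(1).tolist())
E
python3 fit7.py
```

```text
Traceback (most recent call last):
  File "fit7.py", line 1, in <module>
    exec(open('fit6.py').read().split('def f(')[0])
    ~~~~^^^^^^^^^^^^^^^^^^^^^^^^^^^^^^^^^^^^^^^^^^^
SyntaxError: unterminated string literal (detected at line 1)
```

```bash
sed -i "1s/.*/exec(open('fit6.py').read().split('\\\\ndef f(')[0])/" fit7.py; python3 fit7.py
```

```text
[ 1.1857  1.2068 -0.0042 -0.0017 -0.0024 -0.0022]
[-0.4, 0.2, 0.6, -0.3, 0.2, 0.1, -0.3, -0.4, -0.8, -0.8, -0.2, 0.2, 0.7, 1.0]
diff 0.021084632366191514 0.003522113459939117 [0.0045883  0.00554923 0.00077895 0.00151998 0.00135588 0.00568918]
if parallel [-0.4, 0.2, -1.8, 0.6, 0.2, 0.1, -0.3, -0.4, -0.8, -0.8, 1.9, 1.9, 2.0, 1.9]
```

```bash
sed -e "s/lid(t,\([.0-9]*\),.007)/lid(t,\1,.007+v[6])/g" -e "s/,v\[5\]\/.006\]/,v[5]\/.006,v[6]\/.003]/" -e "s/\[1.17,1.17,0,0,0,0\]/[1.17,1.17,0,0,0,0,0]/;s/x_scale=\[.1,/x_scale=[.01,.1,/" fit7.py > fit8.py; python3 fit8.py; python3 - <<'E'
exec(open('fit6.py').read().split('\ndef f(')[0])
# raw geometry: image lines of lid silhouette centre and pointer centre
for nm,A in dict(I=I,S=S_,PL=PL,PR=PR).items():
    A=np.array(A); k=np.polyfit(A[:,1],A[:,0],1); print(nm,k.round(4),(A[:,0]-np.polyval(k,A[:,1])).round(2))
for t in(1.16,1.18,1.20):
    for nm,g in dict(lidc=(lambda x:lid(t,x,.007)),lidin=(lambda x:lid(t,x,0)),lidout=(lambda x:lid(t,x,.014)),lidoutfar=(lambda x:lid(t,x,.014,.11)),lidinfar=(lambda x:lid(t,x,0,.11)),pc=(lambda x:ptr(t,x,0,-.133))).items():
        a,b=proj(W,T(p,g(.03))),proj(W,T(p,g(.15))); s=(b-a)[0]/(b-a)[1]; print(t,nm,round(s,4),'col@165 %.1f @192 %.1f'%(a[0]+s*(165-a[1]),a[0]+s*(192-a[1])))
E
```

```text
[ 1.1976e+00  1.1800e+00 -1.4000e-03 -1.0000e-03 -1.2000e-03 -1.6000e-03
 -4.8000e-03]
[-0.1, 0.1, -0.1, -0.1, -0.0, -0.0, -0.0, 0.0, -0.2, -0.1, -0.0, 0.0, 0.0, 0.0]
diff -0.01762614302906429 0.009591882064863333 [0.00534996 0.00829615 0.001013   0.00152785 0.00138455 0.00568155
 0.00110938]
if parallel [-0.1, 0.1, 1.9, -0.9, -0.0, -0.0, -0.0, 0.0, -0.2, -0.1, -1.8, -1.4, -1.0, -0.8]
I [  0.3609 230.4634] [ 0.03  0.2  -0.42 -0.02  0.07  0.14]
S [  0.3551 246.3529] [-0.05 -0.24  0.46  0.21 -0.24 -0.13]
PL [  0.4075 223.4309] [ 0.03 -0.04 -0.02  0.03]
PR [  0.3894 237.4925] [-0.05  0.06  0.06 -0.07]
1.16 lidc 0.4164 col@165 299.8 @192 311.0
1.16 lidin 0.4406 col@165 294.3 @192 306.2
1.16 lidout 0.3925 col@165 305.1 @192 315.7
1.16 lidoutfar 0.3954 col@165 304.5 @192 315.1
1.16 lidinfar 0.4223 col@165 298.4 @192 309.8
1.16 pc 0.4337 col@165 295.9 @192 307.6
1.18 lidc 0.3736 col@165 301.3 @192 311.4
1.18 lidin 0.3972 col@165 296.0 @192 306.7
1.18 lidout 0.3503 col@165 306.6 @192 316.1
1.18 lidoutfar 0.3658 col@165 303.1 @192 313.0
1.18 lidinfar 0.3922 col@165 297.1 @192 307.7
1.18 pc 0.3883 col@165 298.0 @192 308.5
1.2 lidc 0.3319 col@165 302.9 @192 311.9
1.2 lidin 0.3549 col@165 297.6 @192 307.2
1.2 lidout 0.3092 col@165 308.1 @192 316.4
1.2 lidoutfar 0.3369 col@165 301.8 @192 310.9
1.2 lidinfar 0.3627 col@165 295.9 @192 305.7
1.2 pc 0.3442 col@165 300.1 @192 309.4
```

```bash
python3 -c "
from workcell import status,manip
o=status.get_obs();print(o['clock'],o['joint_pos'].round(3),o['ft_force'].round(1) if hasattr(o['ft_force'],'round') else o['ft_force'])
print(manip.hand_in())"
```

```text
21.3 [ 0.977  1.164 -1.146  0.495  0.014  2.053  0.234] [0.1 0.  0.4]
the job is handed in; nothing more can be done
None
```

I handed the job in at 21.3 s: the latch is swung aside to about 1.68 rad. The lid stands at about 1.18 rad, parallel to the pointer within about 0.02 rad by my measurements, and the arm is touching nothing.

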